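# Stack two distance collars on a stepped source stand

### The job

Set up the source stand for the next counting distance: take the flat collar with the wide bore out of its fitted well in the case and lower it over the spindle, down around the thick lower part until it lies fully home on the seat; then take the tall collar and lower it down the thin upper part until it rests on the flat one. Lower both all the way by hand, never letting one drop down the spindle. Leave the other flat collar, the narrow-bored one, in its well, and leave the tub, tin and pot where they stand.

Things in the scene. Friction and masses are not known exactly. Their poses are not given: they have to be found in the camera images.
- wide_flat_collar_mid (a point): Centre of the flat collar with the wide bore: white plastic ring, outside 64 mm, through bore 42 mm (wall 11 mm), 24 mm high, 90 g, axis z upright, both faces alike. Starts flush in any one of the case's wells, so there it can only be pinched by its wall: one finger in the bore, one in the notch. On the spindle the bore has no room for a finger: set it down on the desk and regrasp it round the outside.
- tall_collar_mid (a point): Centre of the tall collar: white plastic, outside 64 mm, through bore 27 mm, 64 mm high, 300 g, axis z upright. It starts in one of the case's wells and stands 40 mm proud of the deck, so it can be gripped round the outside at once.
- narrow_flat_collar_mid (a point): Centre of the flat collar with the narrow bore: outside 64 mm, bore 27 mm, 24 mm high, flush in one of the case's wells. It is not used and stays there.
- case: Storage case, fixed: wooden tray 121 mm (its x) by 246 mm (its y), rim 34 mm high, black deck at 32 mm. Origin: centre of its underside; z up. Three round wells, 66 mm across, centres at x = +16.5 and y = -78, 0, +78 mm in its frame, floors 8 mm above the desk, hold the three collars in any order. The desk between case and stand is clear.
- case_notches (a point): Middle of the finger notch of the case's middle well, at floor height. Each well has such a notch on its -x side (x of the case's frame), 38 mm wide, open to the well, reaching 66 mm from the well's centre and as deep as the well.
- stand: Source stand, fixed: dark round base 110 mm across, 12 mm high; on it a seat 56 mm across, its top 20 mm above the desk; then the upright spindle on the same axis: thick part 39 mm across from 20 to 42 mm above the desk (its last 3 mm taper to 33 mm), thin part 24 mm across above it. Origin: on the spindle's axis at desk level; z up along the spindle.
- spindle_tip (a point): Centre of the spindle's tip, 74 mm above the desk; the thin part's last 8 mm taper from 24 to 13 mm. It ends inside the tall collar. With the wide flat collar home, its centre is 32 mm above the desk; the tall collar resting on it then has its centre at 76 mm.
- soil_tub_mid (a point): Centre of a loose soil tub with a pale grey lid, 131 mm across, 90 mm high, standing to the right of the stand; a bystander.
- tin_mid (a point): Centre of a loose round lidded tin, 66 mm across, 24 mm high, between case and stand towards the back; a bystander.
- dark_pot_mid (a point): Centre of a loose small sample pot, dark with a white cap, 56 mm across, 60 mm high, towards the back; a bystander.
There are look-alikes about, which are no part of the job. Leave any turquoise look-alike of the part that bears wide_flat_collar_mid alone.

How it is judged:
By the outcome, as a careful person would: the job done as asked, in the order asked, and still so for the second after the job is handed in, with the robot touching nothing.
It also fails if it takes over 64 s, if anything falls off the work surface, if the arm or the gripper's body presses on something with over 40 N, if the wrist force passes 120 N, or if a joint passes its speed limit or range.

### The arm

A 6-joint arm with a two-finger parallel gripper is mounted at the origin on a cart in front of the work surface, level with it; the furniture and walls round the work are solid. World frame = base frame: x ahead of the robot, y to its left, z up, the work surface at z = 0. Lengths are in m, angles in rad, forces in N, time in s.
With the tool pointing down it reaches from about 0.375 to 0.9 m from the base axis. Payload 3.1 kg.
Tool frame: the origin (TCP) lies at the very end of the fingers, on their centre line; the grasp point (between the pads) lies 19 mm behind it; x points along the fingers, y is the direction in which the jaws open and shut, and the axes are right-handed (so a half turn about x gives the same grasp; the last joint's range is limited). The gripper opens to 85 mm and grips with 20 to 120 N. Pads are 22 mm wide; open, the fingers measure 114 mm over their backs; the gripper's body (76 mm by 85 mm) begins 54 mm behind the grasp point. The pads swing forward as they close: fully open they stand 13 mm farther back than shut.
Start: joints at [-1.44, 0.527, 1.433, -0, 1.181, -0.178], TCP at [0.19, -0.595, 0.231] pointing down, gripper open.
Joint ranges: [-3.08, 3.08], [-0.75, 2.2], [0.22, 2.44], [-1.43, 4.57], [0, 2.65], [-2.85, 2.85]. Speed limits (rad/s): [2.79, 2.79, 3.14, 3.14, 3.14, 3.14].

### API

Orientations are given as a unit quaternion [x, y, z, w].
In Python, from station import manip gives the robot as it stands.
- The arm moves only by the shell command python3 -m jog 'ROWS' [FORCE]. ROWS is a JSON object of lists of equal length, an entry for each row: "linear": the shift along the tool's x, y, z in cm, a list of three; "twist": the turn about the tool's x in rad; "claw": the opening, from -1 (shut) to 1 (fully open). A call has 1 to 20 rows; each row is the pose to reach, as a shift and turn from the pose commanded when the call began, along the tool's axes at that moment; what a row does not reach only later rows make up. A row lasts 1/12 s, in which the tool goes at most 41.7 mm and 7.16 degrees, less where a joint would pass 70% of its speed; a pose out of reach is approached as far as the arm can. A call with a gripper value outside its range is refused whole. The fingers move at their own pace and stop on an object; FORCE is the grip in N (left out, the last holds). Time passes only in rows, so rows that repeat a pose let the fingers close. It gives the time, the measured TCP pose, the force and the opening at its end, in the units of the state.
- manip.sense(): the state, without advancing time (a new reading comes with each control period).
- manip.snapshot(name): name is "side" or "top"; returns a dict with "pixels" (400x640x3 uint8, red, green, blue), "camera_matrix" (3x3 intrinsics, pixels), "k1" (the pictures are not rectified: a ray, as slopes to the right and down, at radius r is drawn at 1 + k1 r^2 times it, then the intrinsics apply), "R" (3x3) and "t" (3): a world point X has camera coordinates R X + t. Camera axes: x right, y down, z forward; pixel columns grow to the right and rows downward; lengths in m; the calibration is good to about 2 mm. A picture is of the moment at which its call begins. There is no depth.
- manip.sign_off(): hands the job in, once; it reports no verdict.
The state is a dict: "t": time; "q": joint angles; "qd": joint speeds; "tau": joint torques, N m; "tcp_pos": TCP position; "tool_rot": TCP orientation; "force": force on the tool from outside, world axes, zero at the start; "ft_torque": the same for the moment, N m; "finger_gap": opening from 0.0 (shut) to 1.0 (fully open).
Only numpy, scipy, OpenCV 4.12 (cv2) and the standard library are available. Lean on these libraries where they do the work, as an engineer would, in place of code of your own. Each camera call takes 0.05 s, during which the arm holds its last target.

## Working session

There is one attempt and no reset: what is moved stays moved. The work goes in short steps, Python scripts to look and compute and a shell command to move; the robot and the scene stay as the last step left them, time stands still between calls to the robot, and variables do not carry over. Pictures are saved under pics/ and viewed, and the job is handed in when it is done.

```bash
ls; mkdir -p pics
cat > h.py <<'E'
import numpy as np, cv2
from station import manip
def snap(n,f):
    s=manip.snapshot(n); cv2.imwrite('pics/'+f,s['pixels'][:,:,::-1]); np.savez('pics/'+f[:-4]+'.npz',**{k:np.array(v) for k,v in s.items()}); return s
def load(f): return dict(np.load('pics/'+f+'.npz'))
def ray(s,u,v):
    K=np.array(s['camera_matrix']);k1=float(s['k1'])
    d=np.array([(u-K[0,2])/K[0,0],(v-K[1,2])/K[1,1]]); p=d.copy()
    for _ in range(30): p=d/(1+k1*(p@p))
    R=np.array(s['R']);t=np.array(s['t'])
    return -R.T@t, R.T@np.array([p[0],p[1],1])
def onz(s,u,v,z):
    o,d=ray(s,u,v); return o+d*(z-o[2])/d[2]
def proj(s,X):
    K=np.array(s['camera_matrix']);c=np.array(s['R'])@np.array(X)+np.array(s['t'])
    p=c[:2]/c[2]; p=p*(1+float(s['k1'])*(p@p)); return p*[K[0,0],K[1,1]]+K[:2,2]
E
python3 - <<'E'
from h import *
for n in('side','top'):
    s=snap(n,n+'0.png'); print(n,-np.array(s['R']).T@s['t'],s['camera_matrix'][0],s['k1'])
s=manip.sense();print(s['tcp_pos'],s['tool_rot'],s['t'],s['finger_gap'],s['force'])
E
```

```text
pics
side [ 0.59522835 -0.90508886  0.70538294] [398.13786525   0.         324.60134664] -0.06199663945379852
top [0.28335517 0.02030114 1.45448349] [446.11456524   0.         312.16429009] 0.015339322808036248
[ 0.18990264 -0.59478352  0.23043768] [ 0.69871139  0.10943744 -0.6986754   0.10806725] 0.1 1.0006970277155303 [ 0.01308521 -0.65932693 -0.36237394]
```

View pics/top0.png

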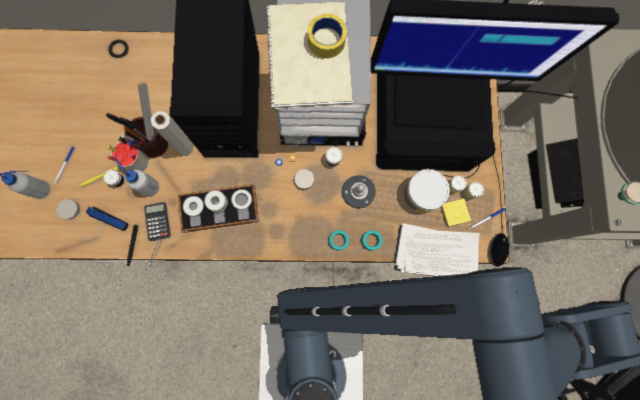

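View pics/side0.png

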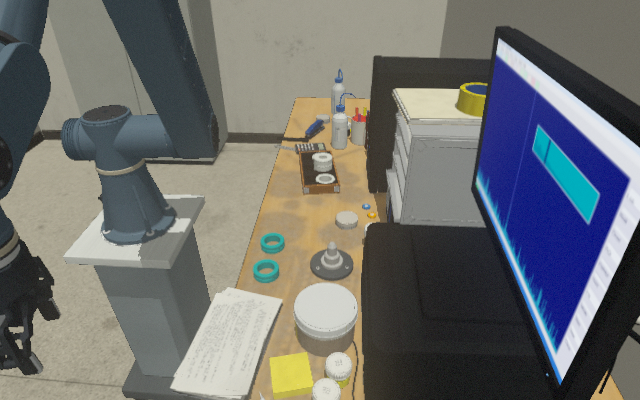

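Top view: case at about (218,207) with three collars, stand at (359,191), tin (304,179), pot (333,156), tub (428,189), two turquoise look-alikes at (339,240) and (372,240). I'll zoom in next.

Run:
```python
from h import *
a=cv2.imread('pics/top0.png')
c=cv2.resize(a[175:240,165:275],None,fx=7,fy=7,interpolation=cv2.INTER_CUBIC)
cv2.imwrite('pics/z1.png',c)
c=cv2.resize(a[150:255,290:400],None,fx=5.5,fy=5.5,interpolation=cv2.INTER_CUBIC)
cv2.imwrite('pics/z2.png',c)
b=cv2.imread('pics/side0.png')
c=cv2.resize(b[130:205,280:360],None,fx=7,fy=7,interpolation=cv2.INTER_CUBIC)
cv2.imwrite('pics/z3.png',c)
```

```text
(no output)
```

View pics/z1.png

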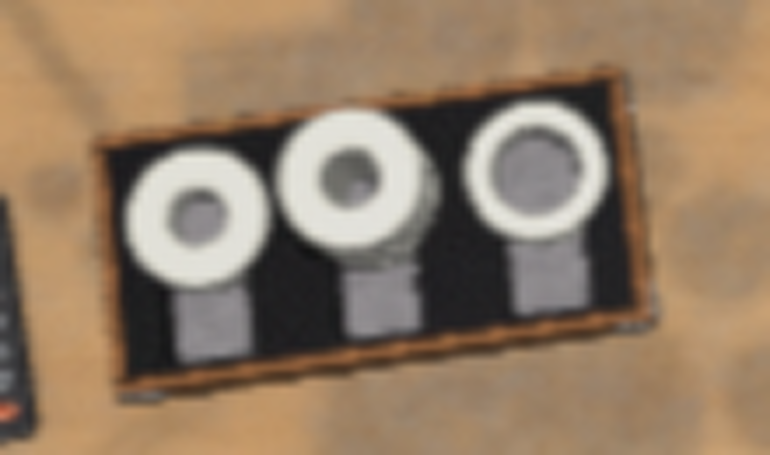

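View pics/z2.png

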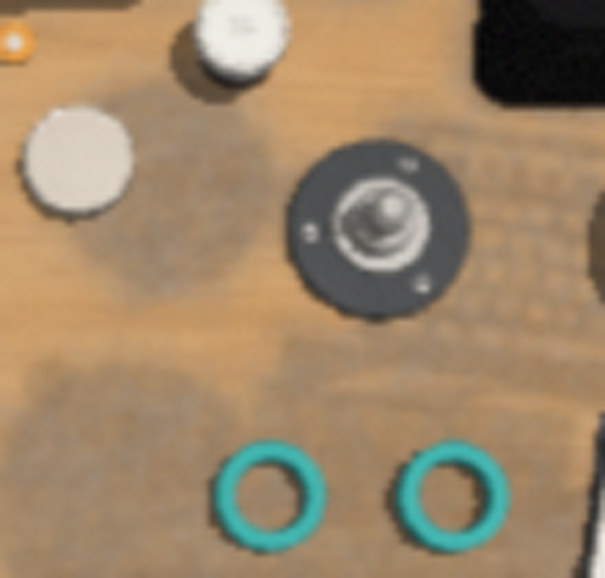

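View pics/z3.png

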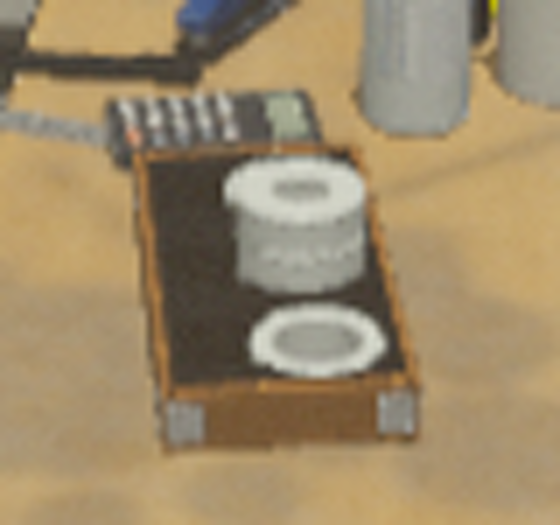

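The wide-bored collar is in the right well at about (242,199). The tall one is in the middle at (215,200) and the narrow one on the left at (193,206). Now to measure them.

Run:
```python
from h import *
s=load('top0'); a=s['pixels'].astype(np.uint8)
hsv=cv2.cvtColor(a,cv2.COLOR_RGB2HSV)
def back(c,z): return np.array([onz(s,u,v,z)[:2] for u,v in c.reshape(-1,2)])
def circ(p):
    A=np.c_[2*p,np.ones(len(p))]; x=np.linalg.lstsq(A,(p**2).sum(1),rcond=None)[0]; return x[:2],np.sqrt(x[2]+x[:2]@x[:2])
F=6
def fit(u0,v0,w,z,f,name,ext=True):
    # upscaled patch for subpixel contour
    x0,y0=u0-w,v0-w
    p=cv2.resize(a[y0:y0+2*w,x0:x0+2*w],None,fx=F,fy=F,interpolation=cv2.INTER_CUBIC)
    m=f(p).astype(np.uint8)
    cs,_=cv2.findContours(m,cv2.RETR_CCOMP,cv2.CHAIN_APPROX_NONE)
    for c in cs:
        if cv2.contourArea(c)<F*F*30: continue
        q=(c.reshape(-1,2)+0.5)/F-0.5+[x0,y0]
        P=back(q,z); print(name,*circ(P), 'mean px',q.mean(0), len(c))
br=lambda p:(cv2.cvtColor(p,cv2.COLOR_RGB2GRAY)>185)
fit(242,199,13,.032,br,'wide')
fit(215,200,13,.072,br,'tall')
fit(193,206,12,.032,br,'narrow')
dk=lambda p:(p.max(2)<115)
fit(359,191,24,.012,lambda p:(p[:,:,0]<p[:,:,2]*1.25+3)&(p[:,:,0]<130) ,'base')
fit(359,191,24,.020,lambda p:cv2.cvtColor(p,cv2.COLOR_RGB2GRAY)>115,'seat')
fit(304,179,14,.024,lambda p:(p.min(2)>150),'tin')
s2=load('side0'); a=s2['pixels'].astype(np.uint8); s=s2
fit(325,180,13,.032,br,'wideS')
fit(322,160,12,.072,br,'tallS')
fit(332,264,26,.012,lambda p:(p[:,:,0]<p[:,:,2]*1.25+3)&(p[:,:,0]<110),'baseS')
```

```text
wide [0.5413986  0.23033086] 0.03021769707575186 mean px [241.10953878 198.93186583] 318
wide [0.54193929 0.23047491] 0.022178344853773166 mean px [241.07034632 198.72330447] 231
tall [0.52953235 0.30718239] 0.03028128660828821 mean px [214.50227964 199.97644377] 329
tall [0.52975095 0.30739288] 0.01470033377949323 mean px [214.56434599 199.85126582] 158
narrow [0.51720897 0.38454884] 0.030102153191037522 mean px [192.66952233 205.58385254] 321
narrow [0.51780524 0.384711  ] 0.014667962375132047 mean px [192.65752688 205.39193548] 155
base [ 0.57669425 -0.14519337] 0.014884510615966738 mean px [356.74416667 191.47333333] 200
base [ 0.57675828 -0.15187334] 0.054058148215744097 mean px [358.37529976 191.2251199 ] 556
base [ 0.57932567 -0.1538601 ] 0.02909803208108618 mean px [358.97818792 190.4189038 ] 298
seat [ 0.57779827 -0.15285154] 0.02907275933942558 mean px [358.975      190.36555556] 300
seat [ 0.57488842 -0.14318851] 0.01392684150368514 mean px [356.36891386 191.43539326] 178
seat [ 0.57753184 -0.15056219] 0.09124821495983254 mean px [358.16394528 190.85797293] 1133
seat [ 0.574425   -0.15023442] 0.056401743122101985 mean px [358.12514318 191.54295533] 582
tin [0.6150748  0.02859117] 0.031672612408478816 mean px [303.9006986  178.20558882] 334
wideS [0.54419773 0.22935127] 0.029108060394040798 mean px [324.67577598 178.28306343] 247
wideS [0.54441374 0.22889822] 0.021314567811569783 mean px [324.91481481 178.28611111] 180
tallS [0.530713   0.30468735] 0.03133404795839965 mean px [321.89550265 156.70767196] 252
baseS [ 0.57993994 -0.16033768] 0.048965812661646485 mean px [331.3276789  264.87513904] 899
```

```bash
cat >> h.py <<'E'
from scipy.spatial.transform import Rotation as Ro
def goal(xyz,jaw=None):
    """shift in cm in the tool axes & twist to reach; jaw = world heading of jaw axis (mod pi)"""
    s=manip.sense(); R=Ro.from_quat(s['tool_rot']).as_matrix()
    print('t',round(s['t'],2),'tcp',np.round(s['tcp_pos'],4),'gap',round(s['finger_gap'],3),'F',np.round(s['force'],1),'q1,q6',np.round(s['q'][[0,5]] if hasattr(s['q'],'shape') else [s['q'][0],s['q'][5]],2))
    print('axes',np.round(R,3).tolist())
    if xyz is not None:
        print('lin cm',np.round(R.T@(np.array(xyz)-s['tcp_pos'])*100,2))
    y=R[:,1]; h=np.arctan2(y[1],y[0]); print('jaw heading',round(h,3))
    if jaw is not None:
        d=(jaw-h+np.pi/2)%np.pi-np.pi/2   # world +z turn; tool x is down -> negative twist
        print('twist',round(-d,3))
E
python3 - <<'E'
from h import *
w=np.array([.5419,.2304]);n=np.array([.5175,.3846])
d=n-w; yaw=np.arctan2(-d[0],d[1]); print('yaw',yaw, w-0.025*np.array([np.cos(yaw),np.sin(yaw)]))
goal([0.45,-0.25,0.23]); goal([*(w-0.025*np.array([np.cos(yaw),np.sin(yaw)])),0.13],yaw)
# spindle tip triangulation
s=load('side0');b=s['pixels'][:,:,::-1]
cv2.imwrite('pics/z4.png',cv2.resize(b[225:290,300:365],None,fx=8,fy=8,interpolation=cv2.INTER_CUBIC))
for X in([.577,-.152,.074],[.577,-.152,.02],[.577,-.152,0.012]): print(proj(s,X),proj(load('top0'),X))
E
```

```text
yaw 0.15693487730270753 [0.51720723 0.22649271]
t 0.1 tcp [ 0.1899 -0.5948  0.2304] gap 1.001 F [ 0.  -0.7 -0.4] q1,q6 [-1.44 -0.18]
axes [[-0.0, 0.304, -0.953], [0.002, -0.953, -0.304], [-1.0, -0.002, -0.0]]
lin cm [  0.1  -24.94 -35.26]
jaw heading -1.262
t 0.1 tcp [ 0.1899 -0.5948  0.2304] gap 1.001 F [ 0.  -0.7 -0.4] q1,q6 [-1.44 -0.18]
axes [[-0.0, 0.304, -0.953], [0.002, -0.953, -0.304], [-1.0, -0.002, -0.0]]
lin cm [ 10.19 -68.27 -56.14]
jaw heading -1.262
twist -1.419
[330.75640405 243.0322651 ] [360.708386   187.19676302]
[330.45108452 259.40773381] [358.69008369 190.58659719]
[330.4073406  261.74747487] [358.40344001 191.06804306]
```

View pics/z4.png

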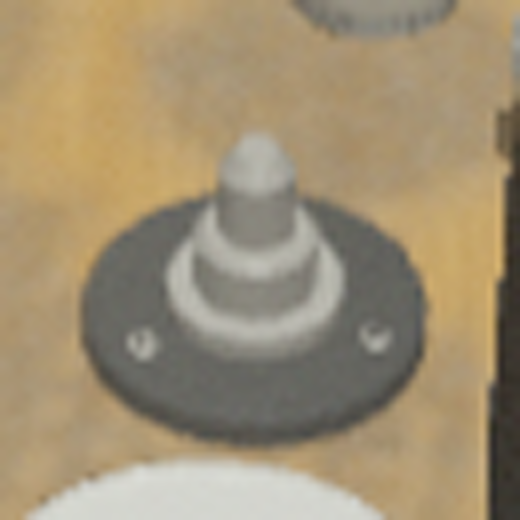

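```bash
python3 -m jog '{"linear":[[0,-24.9,-35.3],[0,-24.9,-35.3],[0,-24.9,-35.3],[0,-24.9,-35.3],[0,-24.9,-35.3],[0,-24.9,-35.3],[0,-24.9,-35.3],[0,-24.9,-35.3],[0,-24.9,-35.3],[0,-24.9,-35.3],[0,-46.6,-45.7],[0,-46.6,-45.7],[0,-46.6,-45.7],[0,-68.3,-56.1],[0,-68.3,-56.1],[0,-68.3,-56.1],[0,-68.3,-56.1],[0,-68.3,-56.1],[0,-68.3,-56.1],[0,-68.3,-56.1]],"twist":[-0.125,-0.25,-0.375,-0.5,-0.625,-0.75,-0.875,-1.0,-1.125,-1.25,-1.375,-1.419,-1.419,-1.419,-1.419,-1.419,-1.419,-1.419,-1.419,-1.419],"claw":[-0.15,-0.15,-0.15,-0.15,-0.15,-0.15,-0.15,-0.15,-0.15,-0.15,-0.15,-0.15,-0.15,-0.15,-0.15,-0.15,-0.15,-0.15,-0.15,-0.15]}' 40
python3 - <<'E'
from h import *
goal([.5172,.2265,.10],.157)
E
```

```text
t: 1.77
tcp_pos: [0.5049, 0.1507, 0.2311]
tool_rot: [0.459, 0.538, -0.459, 0.538]
force: [1.0, -0.5, 0.0]
finger_gap: 0.428
t 1.77 tcp [0.5049 0.1507 0.2311] gap 0.428 F [ 1.  -0.5  0. ] q1,q6 [ 0.08 -0.08]
axes [[-0.001, 0.988, 0.157], [-0.0, 0.157, -0.988], [-1.0, -0.001, 0.0]]
lin cm [13.11  2.41 -7.29]
jaw heading 0.157
twist 0.0
```

```bash
python3 -m jog '{"linear":[[0,0,0],[0,0,0]],"twist":[0,0],"claw":[-0.15,-0.15]}'
python3 - <<'E'
from h import *
goal([.5172,.2265,.10],.157)
E
```

```text
t: 1.93
tcp_pos: [0.5048, 0.1508, 0.2309]
tool_rot: [0.458, 0.539, -0.458, 0.539]
force: [-0.2, 0.0, 0.3]
finger_gap: 0.427
t 1.93 tcp [0.5048 0.1508 0.2309] gap 0.427 F [-0.2  0.   0.3] q1,q6 [ 0.08 -0.08]
axes [[-0.001, 0.987, 0.161], [-0.0, 0.161, -0.987], [-1.0, -0.001, 0.0]]
lin cm [13.09  2.45 -7.28]
jaw heading 0.162
twist 0.005
```

```bash
python3 -m jog '{"linear":[[4,2.45,-7.3],[8,2.45,-7.3],[13.1,2.45,-7.3],[13.1,2.45,-7.3],[13.1,2.45,-7.3],[13.1,2.45,-7.3],[13.1,2.45,-7.3]],"twist":[0,0,0,0,0,0,0],"claw":[-0.15,-0.15,-0.15,-0.15,-0.15,-0.15,-0.15]}'
python3 - <<'E'
from h import *
goal([.5172,.2265,.06],.157)
s=snap('top','top1.png'); s2=snap('side','side1.png')
a=cv2.resize(s['pixels'][160:240,190:290,::-1],None,fx=6,fy=6,interpolation=cv2.INTER_CUBIC)
b=cv2.resize(s2['pixels'][125:205,275:375,::-1],None,fx=6,fy=6,interpolation=cv2.INTER_CUBIC)
cv2.imwrite('pics/z5.png',a);cv2.imwrite('pics/z6.png',b)
E
```

```text
t: 2.52
tcp_pos: [0.5192, 0.2233, 0.1017]
tool_rot: [0.46, 0.537, -0.459, 0.538]
force: [1.3, -0.1, 0.1]
finger_gap: 0.424
t 2.52 tcp [0.5192 0.2233 0.1017] gap 0.424 F [ 1.3 -0.1  0.1] q1,q6 [0.21 0.05]
axes [[0.002, 0.988, 0.155], [-0.0, 0.155, -0.988], [-1.0, 0.002, 0.0]]
lin cm [ 4.17 -0.15 -0.35]
jaw heading 0.156
twist -0.001
```

View pics/z5.png

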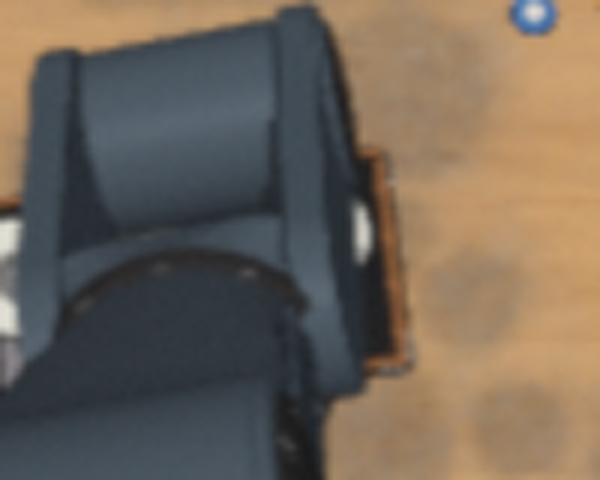

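View pics/z6.png

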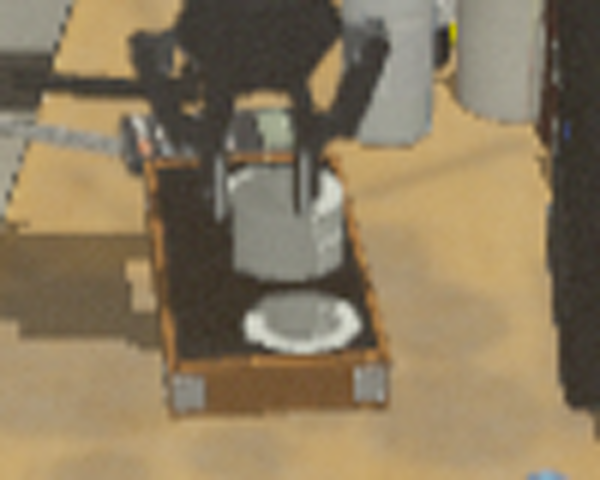

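The side view shows the two finger tips at about (311.4,161.5) and (324.8,160). I'll compare those with their projection.

Run:
```python
from h import *
s=load('side1'); T=np.array([.5192,.2233,.1017]); j=np.array([.988,.155,0])
for dz in(0,.006):
  for k in(-.0325,-.018,0,.018,.0325): print(dz,k,np.round(proj(s,T+j*k+[0,0,dz]),1))
```

```text
0 -0.0325 [306.9 160.6]
0 -0.018 [311.5 160.4]
0 0 [317.1 160.2]
0 0.018 [322.7 159.9]
0 0.0325 [327.2 159.7]
0.006 -0.0325 [306.9 159. ]
0.006 -0.018 [311.4 158.8]
0.006 0 [317.1 158.5]
0.006 0.018 [322.7 158.3]
0.006 0.0325 [327.2 158.1]
```

Run:
```python
from h import *
goal([.5172,.2265,.010],.157)
```

```text
t 2.62 tcp [0.5201 0.2237 0.1032] gap 0.423 F [ 0.  -0.5 -0.4] q1,q6 [0.21 0.05]
axes [[0.005, 0.988, 0.155], [0.001, 0.155, -0.988], [-1.0, 0.005, -0.0]]
lin cm [ 9.32 -0.3  -0.32]
jaw heading 0.155
twist -0.002
```

```bash
python3 -m jog '{"linear":[[2,-0.3,-0.3],[4,-0.3,-0.3],[5,-0.3,-0.3],[5,-0.3,-0.3],[5,-0.3,-0.3]],"twist":[0,0,0,0,0],"claw":[-0.15,-0.15,-0.15,-0.15,-0.15]}'
python3 - <<'E'
from h import *
goal([.5172,.2265,.010],.157)
E
```

```text
t: 3.03
tcp_pos: [0.5155, 0.2268, 0.0516]
tool_rot: [0.46, 0.537, -0.459, 0.538]
force: [-0.7, 0.4, -0.2]
finger_gap: 0.422
t 3.03 tcp [0.5155 0.2268 0.0516] gap 0.422 F [-0.7  0.4 -0.2] q1,q6 [0.22 0.06]
axes [[0.002, 0.988, 0.156], [0.0, 0.156, -0.988], [-1.0, 0.002, -0.0]]
lin cm [4.16 0.16 0.06]
jaw heading 0.156
twist -0.001
```

```bash
python3 -m jog '{"linear":[[1,0.15,0.05],[2,0.15,0.05],[3,0.15,0.05],[3.6,0.15,0.05],[4.1,0.15,0.05],[4.1,0.15,0.05],[4.1,0.15,0.05]],"twist":[0,0,0,0,0,0,0],"claw":[-0.15,-0.15,-0.15,-0.15,-0.15,-0.15,-0.15]}'
python3 - <<'E'
from h import *
goal([.5172,.2265,.010],.157)
s2=snap('side','side2.png')
b=cv2.resize(s2['pixels'][125:205,275:375,::-1],None,fx=6,fy=6,interpolation=cv2.INTER_CUBIC)
cv2.imwrite('pics/z7.png',b)
E
```

```text
t: 3.62
tcp_pos: [0.5159, 0.2267, 0.0087]
tool_rot: [0.459, 0.538, -0.46, 0.537]
force: [0.3, 0.4, 0.7]
finger_gap: 0.431
t 3.62 tcp [0.5159 0.2267 0.0087] gap 0.431 F [0.3 0.4 0.7] q1,q6 [0.22 0.06]
axes [[-0.001, 0.988, 0.156], [-0.0, 0.156, -0.988], [-1.0, -0.001, 0.0]]
lin cm [-0.13  0.13  0.04]
jaw heading 0.157
twist 0.0
```

View pics/z7.png

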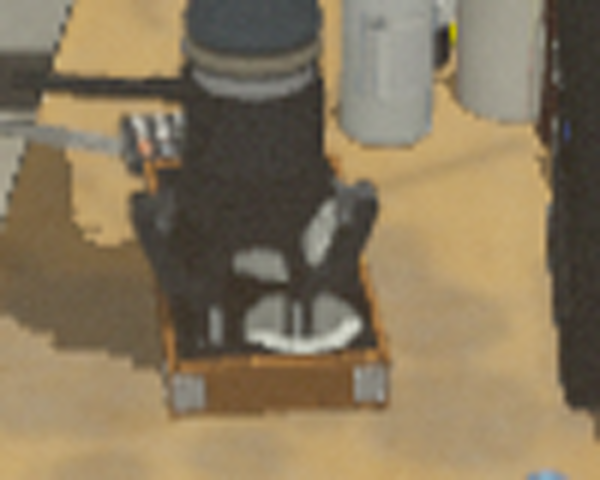

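One finger is in the bore and the other in the notch at crop (215,325), with no contact force. Closing.

```bash
python3 -m jog '{"linear":[[-0.2,0.1,0],[-0.2,0.1,0],[-0.2,0.1,0],[-0.2,0.1,0],[-0.2,0.1,0],[-0.2,0.1,0],[-0.2,0.1,0]],"twist":[0,0,0,0,0,0,0],"claw":[-0.4,-0.6,-0.8,-1,-1,-1,-1]}' 40
```

```text
t: 4.25
tcp_pos: [0.5173, 0.2272, 0.0121]
tool_rot: [0.459, 0.538, -0.459, 0.538]
force: [-2.6, 1.8, 5.9]
finger_gap: 0.139
```

```bash
python3 -m jog '{"linear":[[-0.4,0,0],[-0.9,0,0],[-1.5,0,0],[-2.5,0,0],[-4,0,0],[-6,0,0],[-8,0,0],[-8,0,0]],"twist":[0,0,0,0,0,0,0,0],"claw":[-1,-1,-1,-1,-1,-1,-1,-1]}'
python3 - <<'E'
from h import *
goal([.50,.08,.10],.157)
s2=snap('side','side3.png')
b=cv2.resize(s2['pixels'][125:205,275:375,::-1],None,fx=6,fy=6,interpolation=cv2.INTER_CUBIC)
cv2.imwrite('pics/z8.png',b)
E
```

```text
t: 4.92
tcp_pos: [0.52, 0.2273, 0.0955]
tool_rot: [0.461, 0.536, -0.457, 0.54]
force: [0.3, 0.0, -0.4]
finger_gap: 0.136
t 4.92 tcp [0.52   0.2273 0.0955] gap 0.136 F [ 0.3  0.  -0.4] q1,q6 [0.22 0.06]
axes [[0.008, 0.988, 0.156], [0.001, 0.156, -0.988], [-1.0, 0.008, -0.0]]
lin cm [-0.48 -4.28 14.24]
jaw heading 0.157
twist 0.0
```

View pics/z8.png

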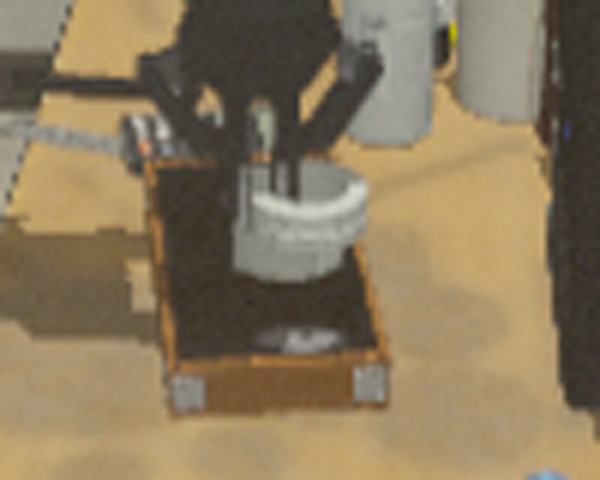

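```bash
python3 -m jog '{"linear":[[0,-2.5,4],[0,-5,8],[0,-7,12],[0,-8,15],[0,-8,15],[2,-8,15],[4,-8,15],[6,-8,15],[7,-8,15],[7,-8,15],[7,-8,15]],"twist":[0,0,0,0,0,0,0,0,0,0,0],"claw":[-1,-1,-1,-1,-1,-1,-1,-1,-1,-1,-1]}'
python3 - <<'E'
from h import *
goal([.465,.066,.005],.157)
E
```

```text
t: 5.88
tcp_pos: [0.4612, 0.0665, 0.0208]
tool_rot: [0.459, 0.538, -0.46, 0.537]
force: [-0.7, 0.4, -2.0]
finger_gap: 0.139
t 5.88 tcp [0.4612 0.0665 0.0208] gap 0.139 F [-0.7  0.4 -2. ] q1,q6 [-0.1  -0.25]
axes [[-0.002, 0.988, 0.157], [0.0, 0.157, -0.988], [-1.0, -0.002, -0.0]]
lin cm [1.58 0.37 0.11]
jaw heading 0.157
twist 0.0
```

```bash
python3 -m jog '{"linear":[[0.4,0,0],[0.8,0,0],[1.2,0,0],[1.2,0,0],[1.4,0,0],[1.4,0,0]],"twist":[0,0,0,0,0,0],"claw":[-1,-1,-1,-1,-1,-1]}'
```

```text
t: 6.38
tcp_pos: [0.4617, 0.0663, 0.0073]
tool_rot: [0.459, 0.538, -0.459, 0.538]
force: [0.7, -0.1, -0.0]
finger_gap: 0.139
```

```bash
python3 -m jog '{"linear":[[0.1,0,0],[0.2,0,0],[0.2,0,0]],"twist":[0,0,0],"claw":[-1,-1,-1]}'; python3 -m jog '{"linear":[[0.1,0,0],[0.1,0,0],[0.1,0,0]],"twist":[0,0,0],"claw":[-1,-1,-1]}'
```

```text
t: 6.63
tcp_pos: [0.4617, 0.0662, 0.0053]
tool_rot: [0.459, 0.538, -0.459, 0.538]
force: [-0.6, 0.8, -1.0]
finger_gap: 0.139
t: 6.88
tcp_pos: [0.4617, 0.0662, 0.0043]
tool_rot: [0.459, 0.538, -0.459, 0.538]
force: [0.2, 0.3, -1.9]
finger_gap: 0.137
```

```bash
python3 -m jog '{"linear":[[0.1,0,0],[0.1,0,0],[0.1,0,0]],"twist":[0,0,0],"claw":[-1,-1,-1]}'; python3 -m jog '{"linear":[[0.1,0,0],[0.1,0,0],[0.1,0,0]],"twist":[0,0,0],"claw":[-1,-1,-1]}'
python3 - <<'E'
from h import *
s2=snap('side','side4.png')
b=cv2.resize(s2['pixels'][180:260,265:365,::-1],None,fx=6,fy=6,interpolation=cv2.INTER_CUBIC)
cv2.imwrite('pics/z9.png',b)
E
```

```text
t: 7.13
tcp_pos: [0.4617, 0.0662, 0.004]
tool_rot: [0.459, 0.538, -0.459, 0.538]
force: [-0.7, 0.1, 7.0]
finger_gap: 0.14
t: 7.38
tcp_pos: [0.4617, 0.0662, 0.004]
tool_rot: [0.459, 0.537, -0.459, 0.538]
force: [-2.2, -0.9, 16.5]
finger_gap: 0.138
```

View pics/z9.png

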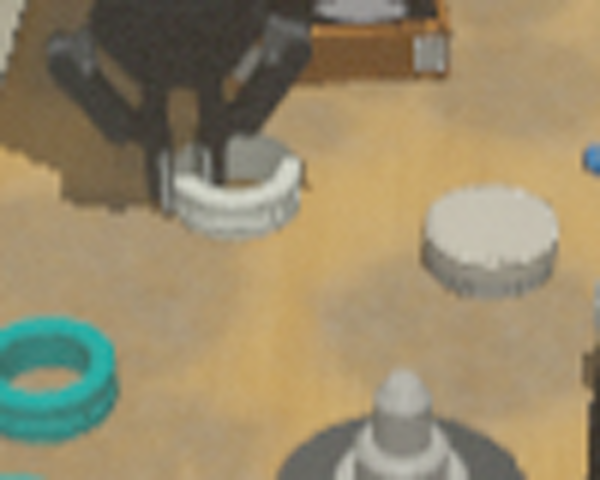

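The collar is on the desk: contact came at TCP z = 4 mm, as predicted. Next I'll release, rise and look.

```bash
python3 -m jog '{"linear":[[-0.1,0,0],[-0.1,0,0],[-0.1,0,0],[-0.1,0,0],[-2,0,0],[-4,0,0],[-6,0,0],[-8,0,0],[-8,2.6,0],[-8,2.6,0]],"twist":[0,0,0,0,0,0,0,0,0,0],"claw":[-0.6,-0.3,-0.3,-0.3,-0.3,-0.3,-0.3,-0.3,1,1]}'
python3 - <<'E'
from h import *
s=snap('side','side5.png');t=snap('top','top5.png')
b=cv2.resize(s['pixels'][180:260,265:365,::-1],None,fx=6,fy=6,interpolation=cv2.INTER_CUBIC)
cv2.imwrite('pics/z10.png',b)
b=cv2.resize(t['pixels'][160:260,250:350,::-1],None,fx=5,fy=5,interpolation=cv2.INTER_CUBIC)
cv2.imwrite('pics/z11.png',b)
for s_ in(s,t): print(proj(s_,[.4875,.0703,.024]))
E
```

```text
t: 8.27
tcp_pos: [0.4935, 0.0701, 0.084]
tool_rot: [0.462, 0.535, -0.457, 0.541]
force: [1.4, -0.3, -0.0]
finger_gap: 0.617
[303.35169609 207.00322835]
[290.40300212 216.44824391]
```

View pics/z10.png

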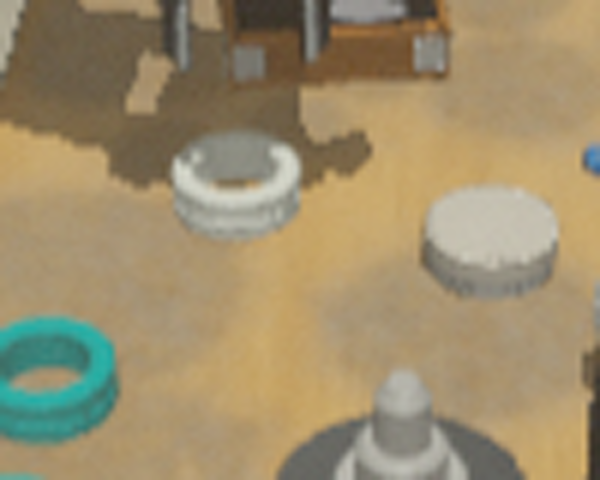

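View pics/z11.png

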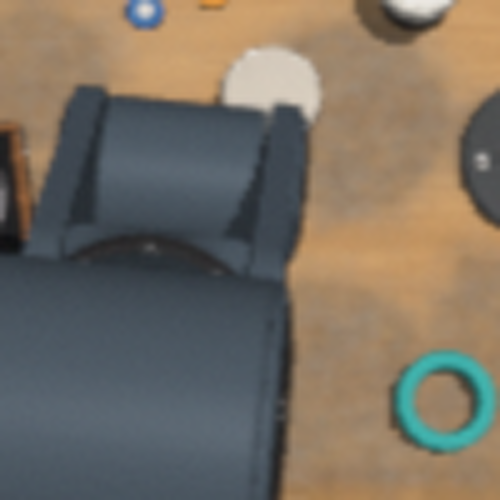

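```bash
cat >> h.py <<'E'
def fitc(s,u0,v0,w,z,thr,F=6):
    a=s['pixels'].astype(np.uint8);x0,y0=u0-w,v0-w
    p=cv2.resize(a[y0:y0+2*w,x0:x0+2*w],None,fx=F,fy=F,interpolation=cv2.INTER_CUBIC)
    m=(cv2.cvtColor(p,cv2.COLOR_RGB2GRAY)>thr).astype(np.uint8)
    cs,_=cv2.findContours(m,cv2.RETR_CCOMP,cv2.CHAIN_APPROX_NONE)
    for c in cs:
        if cv2.contourArea(c)<F*F*25: continue
        h=cv2.convexHull(c)
        q=(c.reshape(-1,2)+0.5)/F-0.5+[x0,y0]
        P=np.array([onz(s,*k,z)[:2] for k in q])
        A=np.c_[2*P,np.ones(len(P))]; x=np.linalg.lstsq(A,(P**2).sum(1),rcond=None)[0]
        print(thr,'c',x[:2].round(4),'r',np.sqrt(x[2]+x[:2]@x[:2]).round(4),'bbox ctr',((P.min(0)+P.max(0))/2).round(4),'ext',np.ptp(P,0).round(4))
E
python3 - <<'E'
from h import *
s=load('side5')
for t in(175,185,195,205): fitc(s,304,208,14,.024,t)
print('well')
s=load('side0')
for t in(175,185,195,205): fitc(s,325,178,12,.032,t)
E
```

```text
175 c [0.4901 0.064 ] r 0.0265 bbox ctr [0.4895 0.0602] ext [0.0618 0.054 ]
185 c [0.4899 0.0651] r 0.0263 bbox ctr [0.4895 0.0602] ext [0.0611 0.0522]
195 c [0.4895 0.0664] r 0.0263 bbox ctr [0.4894 0.0606] ext [0.0602 0.0496]
well
175 c [0.5442 0.2294] r 0.03 bbox ctr [0.5445 0.2286] ext [0.0609 0.0609]
175 c [0.5445 0.229 ] r 0.02 bbox ctr [0.5445 0.2287] ext [0.0432 0.038 ]
185 c [0.5442 0.2294] r 0.0291 bbox ctr [0.5447 0.2285] ext [0.0605 0.0587]
185 c [0.5444 0.2289] r 0.0213 bbox ctr [0.5446 0.2287] ext [0.0448 0.0409]
195 c [0.5441 0.2291] r 0.026 bbox ctr [0.5446 0.2281] ext [0.0596 0.0573]
```

```bash
python3 -m jog '{"linear":[[-4,-0.5,-4],[-4,-0.5,-8],[-4,-0.5,-12],[-4,-0.5,-16],[-4,-0.5,-19],[-4,-0.5,-19]],"twist":[0,0,0,0,0,0],"claw":[1,1,1,1,1,1]}'
python3 - <<'E'
from h import *
s=snap('side','side6.png');t=snap('top','top6.png')
for h in(175,185,195): fitc(t,290,216,14,.024,h)
for h in(175,185,195): fitc(s,304,208,14,.024,h)
b=cv2.resize(t['pixels'][160:260,250:350,::-1],None,fx=5,fy=5,interpolation=cv2.INTER_CUBIC)
cv2.imwrite('pics/z12.png',b)
goal([.4875,.0703,.03],.157)
E
```

```text
t: 8.87
tcp_pos: [0.4498, 0.2621, 0.1216]
tool_rot: [0.458, 0.54, -0.458, 0.538]
force: [-1.1, -1.0, -0.5]
finger_gap: 0.996
175 c [0.4875 0.0687] r 0.0314 bbox ctr [0.4874 0.0686] ext [0.0626 0.0625]
175 c [0.4874 0.0684] r 0.0215 bbox ctr [0.4872 0.0687] ext [0.0425 0.0433]
185 c [0.4873 0.0687] r 0.0307 bbox ctr [0.487  0.0686] ext [0.0615 0.0614]
185 c [0.4872 0.0686] r 0.0221 bbox ctr [0.4871 0.0689] ext [0.0436 0.0448]
195 c [0.4871 0.0688] r 0.03 bbox ctr [0.4869 0.0686] ext [0.0604 0.0603]
195 c [0.487  0.0687] r 0.0228 bbox ctr [0.4869 0.0689] ext [0.0452 0.0458]
175 c [0.4894 0.0685] r 0.0331 bbox ctr [0.4896 0.0686] ext [0.0638 0.0707]
175 c [0.4894 0.0685] r 0.0196 bbox ctr [0.4892 0.0692] ext [0.0442 0.0355]
185 c [0.4894 0.0682] r 0.0317 bbox ctr [0.4894 0.0678] ext [0.062  0.0674]
185 c [0.4893 0.0683] r 0.0211 bbox ctr [0.4891 0.0687] ext [0.0453 0.04  ]
195 c [0.4893 0.0681] r 0.0302 bbox ctr [0.4893 0.0677] ext [0.0603 0.0639]
195 c [0.4894 0.0683] r 0.0226 bbox ctr [0.4893 0.0685] ext [0.0471 0.0442]
t 8.97 tcp [0.4506 0.2579 0.1213] gap 1.001 F [-0.6 -0.4 -0.1] q1,q6 [0.3  0.14]
axes [[-0.003, 0.987, 0.16], [-0.001, 0.16, -0.987], [-1.0, -0.003, 0.001]]
lin cm [ 9.14  0.66 19.1 ]
jaw heading 0.161
twist 0.004
```

View pics/z12.png

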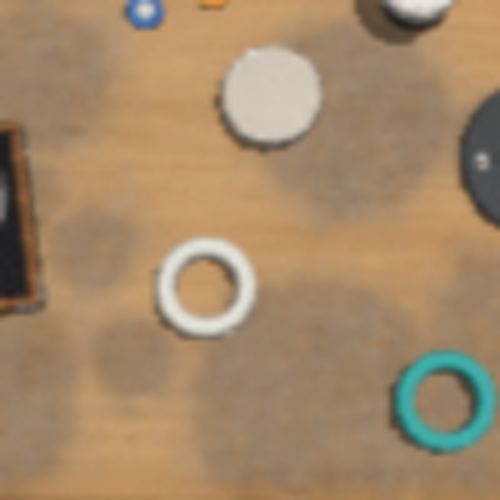

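Run:
```python
from h import *
t=load('top6')
for h in(105,115,125,135): fitc(t,359,190,13,.020,h)
print('base dark')
a=t['pixels'].astype(np.uint8);F=6;x0,y0,w=332,164,54
p=cv2.resize(a[y0:y0+w,x0:x0+w],None,fx=F,fy=F,interpolation=cv2.INTER_CUBIC)
lab=cv2.cvtColor(p,cv2.COLOR_RGB2LAB)
for th in(138,141,144):
    m=((lab[:,:,2]<th)&(lab[:,:,0]<200)).astype(np.uint8); m=cv2.morphologyEx(m,cv2.MORPH_OPEN,np.ones((9,9)))
    cs,_=cv2.findContours(m,cv2.RETR_EXTERNAL,cv2.CHAIN_APPROX_NONE); c=max(cs,key=cv2.contourArea)
    q=(c.reshape(-1,2)+.5)/F-.5+[x0,y0]
    P=np.array([onz(t,*k,.012)[:2] for k in q]);A=np.c_[2*P,np.ones(len(P))]; x=np.linalg.lstsq(A,(P**2).sum(1),rcond=None)[0]
    print(th,x[:2].round(4),np.sqrt(x[2]+x[:2]@x[:2]).round(4),((P.min(0)+P.max(0))/2).round(4),np.ptp(P,0).round(4))
b=cv2.resize(a[170:214,337:381,::-1],None,fx=13,fy=13,interpolation=cv2.INTER_CUBIC);
cv2.imwrite('pics/z13.png',b)
f=lambda X:np.round((proj(t,X)-[337,170]+.5)*13)
for z in(.012,.02,.042,.066,.074): print(z,f([.577,-.1523,z]))
```

```text
105 c [ 0.5779 -0.1528] r 0.0294 bbox ctr [ 0.5782 -0.153 ] ext [0.0583 0.0587]
105 c [ 0.5751 -0.1429] r 0.0124 bbox ctr [ 0.5744 -0.1437] ext [0.0308 0.0291]
115 c [ 0.5777 -0.1529] r 0.0288 bbox ctr [ 0.5777 -0.153 ] ext [0.0571 0.0576]
115 c [ 0.575  -0.1438] r 0.0146 bbox ctr [ 0.5747 -0.1453] ext [0.0325 0.0345]
125 c [ 0.5777 -0.1529] r 0.0283 bbox ctr [ 0.5777 -0.1533] ext [0.0561 0.056 ]
125 c [ 0.575  -0.1445] r 0.0159 bbox ctr [ 0.5753 -0.1453] ext [0.0347 0.0368]
135 c [ 0.5778 -0.1529] r 0.0236 bbox ctr [ 0.5777 -0.1536] ext [0.055  0.0544]
base dark
138 [ 0.5766 -0.1517] 0.0545 [ 0.576  -0.1516] [0.1097 0.1093]
141 [ 0.5766 -0.1518] 0.0553 [ 0.576  -0.1513] [0.1119 0.1109]
144 [ 0.5767 -0.1519] 0.0562 [ 0.5757 -0.1513] [0.1136 0.1131]
0.012 [286. 280.]
0.02 [290. 274.]
0.042 [300. 257.]
0.066 [312. 237.]
0.074 [316. 230.]
```

View pics/z13.png

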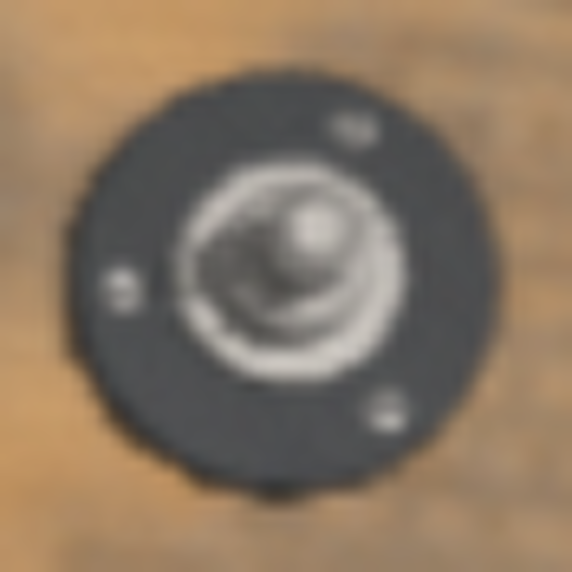

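Both views agree: the collar is at (0.4872,0.0687) on the desk and the spindle at (0.5775,−0.1525) in the top camera's frame. Regrasping round the outside.

```bash
python3 -m jog '{"linear":[[0,0.3,4],[0,0.6,8],[0,0.7,12],[0,0.7,16],[2,0.7,19.2],[4,0.7,19.2],[6,0.7,19.2],[6,0.7,19.2],[6,0.7,19.2]],"twist":[0,0,0,0,0,0,0,0,0],"claw":[1,1,1,1,1,1,1,1,1]}'
python3 - <<'E'
from h import *
goal([.4872,.0687,.004],.157)
E
```

```text
t: 9.72
tcp_pos: [0.4879, 0.0672, 0.0612]
tool_rot: [0.459, 0.538, -0.461, 0.536]
force: [0.0, 0.4, -0.0]
finger_gap: 0.999
t 9.72 tcp [0.4879 0.0672 0.0612] gap 0.999 F [ 0.   0.4 -0. ] q1,q6 [-0.09 -0.24]
axes [[-0.005, 0.988, 0.154], [0.0, 0.154, -0.988], [-1.0, -0.005, -0.001]]
lin cm [ 5.72 -0.02 -0.16]
jaw heading 0.154
twist -0.003
```

```bash
python3 -m jog '{"linear":[[1.5,0,-0.1],[3,0,-0.1],[4.5,0,-0.1],[5.4,0,-0.1],[5.4,0,-0.1],[5.4,0,-0.1],[5.4,0,-0.1]],"twist":[0,0,0,0,0,0,0],"claw":[1,1,1,1,1,1,1]}'
python3 - <<'E'
from h import *
goal([.4872,.0687,.004],.157)
E
```

```text
t: 10.3
tcp_pos: [0.49, 0.0697, 0.0092]
tool_rot: [0.459, 0.537, -0.459, 0.538]
force: [-0.3, 0.3, 0.2]
finger_gap: 1.0
t 10.3 tcp [0.49   0.0697 0.0092] gap 1.0 F [-0.3  0.3  0.2] q1,q6 [-0.08 -0.24]
axes [[0.001, 0.988, 0.157], [-0.0, 0.157, -0.988], [-1.0, 0.001, 0.0]]
lin cm [ 0.52 -0.29  0.05]
jaw heading 0.157
twist 0.0
```

```bash
python3 -m jog '{"linear":[[0.4,-0.3,0.1],[0.4,-0.3,0.1],[0.4,-0.3,0.1],[0.4,-0.3,0.1],[0.4,-0.3,0.1],[0.4,-0.3,0.1],[0.4,-0.3,0.1],[0.4,-0.3,0.1],[0.4,-0.3,0.1]],"twist":[0,0,0,0,0,0,0,0,0],"claw":[1,1,1,0.6,0.4,0.2,0.2,0.2,0.2]}' 40
python3 - <<'E'
from h import *
goal([.4872,.0687,.004],.157)
E
```

```text
t: 11.05
tcp_pos: [0.4869, 0.0682, 0.0048]
tool_rot: [0.459, 0.538, -0.459, 0.538]
force: [-1.3, -0.1, 5.1]
finger_gap: 0.727
t 11.05 tcp [0.4869 0.0682 0.0048] gap 0.727 F [-1.3 -0.1  5.1] q1,q6 [-0.09 -0.25]
axes [[0.001, 0.988, 0.157], [-0.0, 0.157, -0.988], [-1.0, 0.001, 0.0]]
lin cm [ 0.08  0.04 -0.05]
jaw heading 0.157
twist 0.0
```

```bash
python3 -m jog '{"linear":[[-1,0,0],[-3,0,0],[-6,0,0],[-9,0,0],[-10,0.8,3],[-10,1.6,7],[-10,2.4,10.5],[-10,3.3,14],[-10,4.1,17.5],[-10,4.9,21],[-10,5.4,23.2],[-10,5.4,23.2],[-10,5.4,23.2]],"twist":[0,0,0,0,0,0,0,0,0,0,0,0,0],"claw":[0.2,0.2,0.2,0.2,0.2,0.2,0.2,0.2,0.2,0.2,0.2,0.2,0.2]}'
python3 - <<'E'
from h import *
s=snap('side','side7.png')
b=cv2.resize(s['pixels'][200:300,280:390,::-1],None,fx=6,fy=6,interpolation=cv2.INTER_CUBIC)
cv2.imwrite('pics/z14.png',b)
goal([.5775,-.1530,.105],.157)
E
```

```text
t: 12.13
tcp_pos: [0.5762, -0.1538, 0.1044]
tool_rot: [0.46, 0.537, -0.46, 0.537]
force: [0.8, 0.6, -1.2]
finger_gap: 0.722
t 12.18 tcp [ 0.5754 -0.1523  0.1041] gap 0.725 F [-0.7 -0.8 -1.2] q1,q6 [-0.45 -0.6 ]
axes [[-0.002, 0.988, 0.155], [0.001, 0.155, -0.988], [-1.0, -0.001, -0.001]]
lin cm [-0.09  0.2   0.1 ]
jaw heading 0.156
twist -0.001
```

View pics/z14.png

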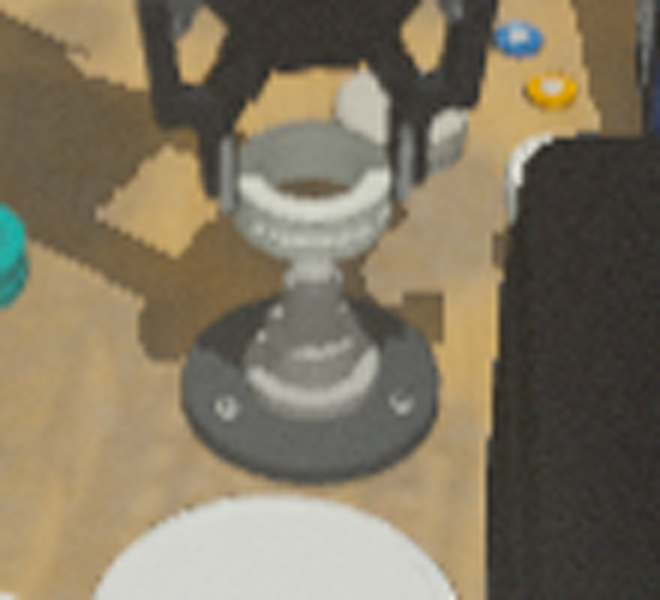

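```bash
python3 -m jog '{"linear":[[1,0.1,0.1],[2,0.1,0.1],[3,0.1,0.1],[4,0.1,0.1],[4.9,0.1,0.1],[4.9,0.1,0.1],[4.9,0.1,0.1],[4.9,0.1,0.1]],"twist":[0,0,0,0,0,0,0,0],"claw":[0.2,0.2,0.2,0.2,0.2,0.2,0.2,0.2]}'
python3 - <<'E'
from h import *
s=snap('side','side8.png')
b=cv2.resize(s['pixels'][200:300,280:390,::-1],None,fx=6,fy=6,interpolation=cv2.INTER_CUBIC)
cv2.imwrite('pics/z15.png',b)
goal([.577,-.1530,.045],.157)
E
```

```text
t: 12.85
tcp_pos: [0.5776, -0.1534, 0.0552]
tool_rot: [0.459, 0.538, -0.459, 0.538]
force: [-0.3, 0.0, -0.8]
finger_gap: 0.727
t 12.9 tcp [ 0.5778 -0.1535  0.0556] gap 0.729 F [-0.2 -0.9 -1.3] q1,q6 [-0.45 -0.6 ]
axes [[0.001, 0.988, 0.156], [-0.0, 0.156, -0.988], [-1.0, 0.001, 0.0]]
lin cm [ 1.06 -0.07 -0.06]
jaw heading 0.157
twist 0.0
```

View pics/z15.png

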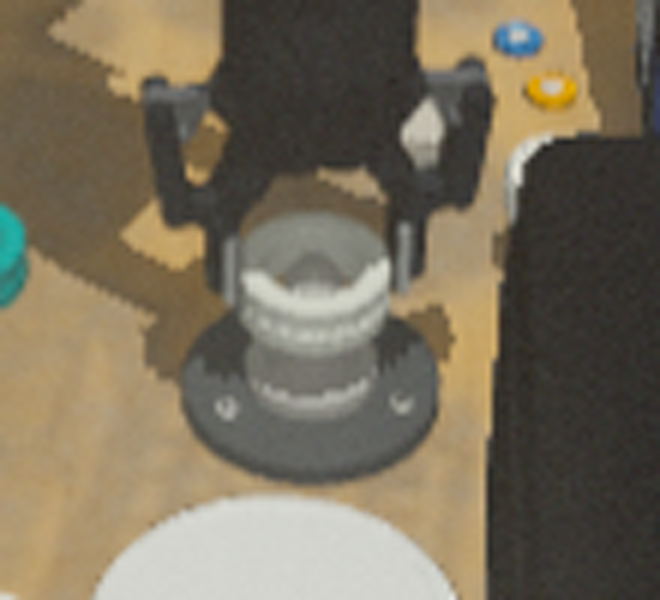

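```bash
python3 -m jog '{"linear":[[0,-0.1,-0.05],[0.4,-0.1,-0.05],[0.7,-0.1,-0.05],[1.0,-0.1,-0.05],[1.3,-0.1,-0.05],[1.3,-0.1,-0.05]],"twist":[0,0,0,0,0,0],"claw":[0.2,0.2,0.2,0.2,0.2,0.2]}'
python3 - <<'E'
from h import *
goal([.577,-.1530,.024],.157)
E
```

```text
t: 13.4
tcp_pos: [0.576, -0.1529, 0.0416]
tool_rot: [0.459, 0.538, -0.459, 0.537]
force: [0.6, -0.8, -1.7]
finger_gap: 0.728
t 13.4 tcp [ 0.576  -0.1529  0.0416] gap 0.728 F [ 0.6 -0.8 -1.7] q1,q6 [-0.45 -0.6 ]
axes [[-0.001, 0.988, 0.156], [0.0, 0.156, -0.988], [-1.0, -0.001, -0.001]]
lin cm [1.76 0.1  0.02]
jaw heading 0.157
twist -0.0
```

No contact force so far, so the taper has been entered. I'll continue in small steps.

```bash
python3 -m jog '{"linear":[[0.2,0.05,0],[0.4,0.05,0],[0.5,0.05,0],[0.5,0.05,0]],"twist":[0,0,0,0],"claw":[0.2,0.2,0.2,0.2]}'; python3 -m jog '{"linear":[[0.2,0,0],[0.4,0,0],[0.5,0,0],[0.5,0,0]],"twist":[0,0,0,0],"claw":[0.2,0.2,0.2,0.2]}'
```

```text
t: 13.73
tcp_pos: [0.5766, -0.1528, 0.037]
tool_rot: [0.459, 0.538, -0.459, 0.537]
force: [-0.1, -0.2, -1.3]
finger_gap: 0.731
t: 14.07
tcp_pos: [0.5766, -0.1528, 0.032]
tool_rot: [0.459, 0.538, -0.459, 0.537]
force: [-0.1, -0.2, -2.0]
finger_gap: 0.732
```

```bash
python3 -m jog '{"linear":[[0.2,0,0],[0.4,0,0],[0.5,0,0],[0.5,0,0]],"twist":[0,0,0,0],"claw":[0.2,0.2,0.2,0.2]}'; python3 -m jog '{"linear":[[0.1,0,0],[0.2,0,0],[0.2,0,0]],"twist":[0,0,0],"claw":[0.2,0.2,0.2]}';python3 -m jog '{"linear":[[0.1,0,0],[0.1,0,0],[0.1,0,0]],"twist":[0,0,0],"claw":[0.2,0.2,0.2]}'
```

```text
t: 14.4
tcp_pos: [0.5766, -0.1528, 0.027]
tool_rot: [0.459, 0.538, -0.459, 0.537]
force: [0.7, 0.4, -0.8]
finger_gap: 0.732
t: 14.65
tcp_pos: [0.5767, -0.1529, 0.0251]
tool_rot: [0.459, 0.538, -0.459, 0.538]
force: [-0.1, -0.1, -0.7]
finger_gap: 0.728
t: 14.9
tcp_pos: [0.5769, -0.1529, 0.0249]
tool_rot: [0.459, 0.538, -0.459, 0.538]
force: [-1.0, 0.3, 4.3]
finger_gap: 0.727
```

```bash
python3 -m jog '{"linear":[[0.1,0,0],[0.1,0,0],[0.1,0,0]],"twist":[0,0,0],"claw":[0.2,0.2,0.2]}'; python3 -m jog '{"linear":[[-0.1,0,0],[-0.1,0,0],[-0.1,0,0],[-0.1,0,0],[-0.1,0,0],[-2,0,0],[-4,0,0],[-7,0,0],[-10,0,0],[-12,0,0],[-12,0,-3],[-12,0,-6],[-12,0,-10],[-12,0,-14],[-12,0,-14]],"twist":[0,0,0,0,0,0,0,0,0,0,0,0,0,0,0],"claw":[0.5,0.8,1,1,1,1,1,1,1,1,1,1,1,1,1]}'
python3 - <<'E'
from h import *
s=snap('side','side9.png');t=snap('top','top9.png')
b=cv2.resize(s['pixels'][200:300,280:390,::-1],None,fx=6,fy=6,interpolation=cv2.INTER_CUBIC)
cv2.imwrite('pics/z16.png',b)
b=cv2.resize(t['pixels'][150:230,310:410,::-1],None,fx=6,fy=6,interpolation=cv2.INTER_CUBIC)
cv2.imwrite('pics/z17.png',b)
for h in (175,185,195): fitc(t,360,189,14,.044,h)
for h in (175,185,195): fitc(s,331,255,15,.044,h)
goal([.5300,.3073,.10],.157)
E
```

```text
t: 15.15
tcp_pos: [0.5769, -0.1529, 0.0248]
tool_rot: [0.459, 0.538, -0.459, 0.538]
force: [-2.1, 1.5, 10.6]
finger_gap: 0.73
t: 16.4
tcp_pos: [0.5515, -0.0081, 0.1428]
tool_rot: [0.458, 0.541, -0.458, 0.537]
force: [-1.0, -1.1, -0.4]
finger_gap: 0.999
175 c [ 0.5773 -0.152 ] r 0.031 bbox ctr [ 0.5775 -0.1523] ext [0.0623 0.0621]
175 c [ 0.5774 -0.1521] r 0.0215 bbox ctr [ 0.5775 -0.1521] ext [0.0435 0.0432]
185 c [ 0.5773 -0.152 ] r 0.0306 bbox ctr [ 0.5775 -0.1521] ext [0.0612 0.0615]
185 c [ 0.5774 -0.1522] r 0.0221 bbox ctr [ 0.5777 -0.1521] ext [0.0442 0.0443]
195 c [ 0.5774 -0.152 ] r 0.0301 bbox ctr [ 0.5775 -0.1521] ext [0.0601 0.0605]
195 c [ 0.5774 -0.1522] r 0.0226 bbox ctr [ 0.5777 -0.1521] ext [0.0453 0.0454]
175 c [ 0.5788 -0.1532] r 0.0281 bbox ctr [ 0.5785 -0.1551] ext [0.0622 0.0633]
185 c [ 0.579 -0.153] r 0.0277 bbox ctr [ 0.5787 -0.1551] ext [0.0608 0.0608]
195 c [ 0.5791 -0.1531] r 0.0273 bbox ctr [ 0.5787 -0.1553] ext [0.0599 0.058 ]
t 16.5 tcp [ 0.5545 -0.0131  0.1432] gap 0.999 F [ 0.2 -0.3  0.5] q1,q6 [-0.22 -0.39]
axes [[-0.0, 0.987, 0.16], [-0.0, 0.16, -0.987], [-1.0, -0.0, 0.0]]
lin cm [  4.32   2.7  -32.02]
jaw heading 0.16
twist 0.003
```

View pics/z16.png

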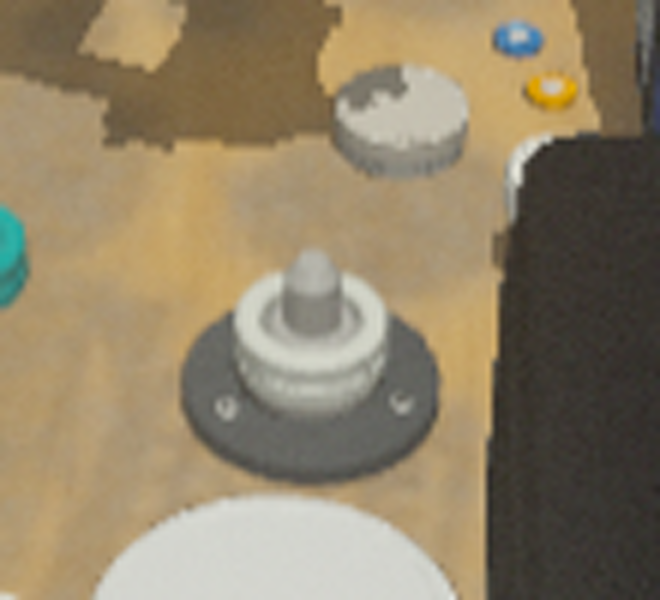

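View pics/z17.png

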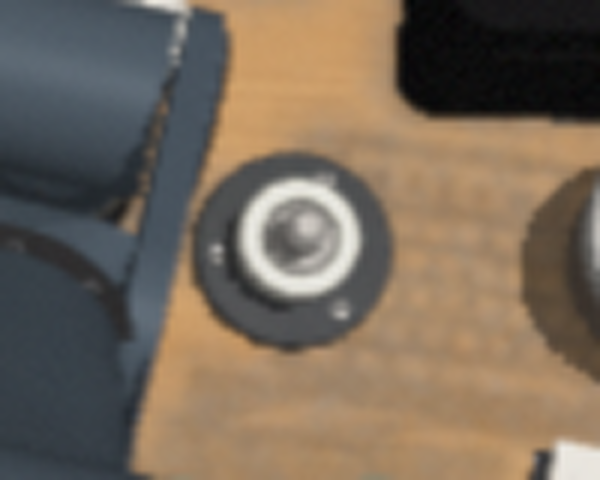

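The flat collar lies home: top view fits a ring of r 31 mm at (0.5774,−0.152) at the 44 mm height, concentric with the spindle. Next, the tall collar.

```bash
python3 -m jog '{"linear":[[0,0.3,-4],[0,0.6,-8],[0,1,-12],[0,1.4,-16],[0,1.8,-20],[0,2.1,-24],[0,2.4,-28],[0,2.7,-31],[0,2.7,-32],[0,2.7,-32],[0,2.7,-32]],"twist":[0,0,0,0,0,0,0,0,0,0,0],"claw":[1,1,1,1,1,1,1,1,1,1,1]}'
python3 - <<'E'
from h import *
goal([.5300,.3073,.038],.157)
E
```

```text
t: 17.42
tcp_pos: [0.5322, 0.3045, 0.1429]
tool_rot: [0.459, 0.537, -0.46, 0.538]
force: [-0.1, -0.1, -0.1]
finger_gap: 1.004
t 17.42 tcp [0.5322 0.3045 0.1429] gap 1.004 F [-0.1 -0.1 -0.1] q1,q6 [0.34 0.18]
axes [[-0.0, 0.988, 0.156], [-0.001, 0.156, -0.988], [-1.0, -0.0, 0.001]]
lin cm [10.49 -0.17 -0.32]
jaw heading 0.157
twist -0.0
```

```bash
python3 -m jog '{"linear":[[1,-0.15,-0.3],[2.5,-0.15,-0.3],[4,-0.15,-0.3],[4,-0.15,-0.3],[4,-0.15,-0.3]],"twist":[0,0,0,0,0],"claw":[1,1,1,1,1]}'
python3 - <<'E'
from h import *
goal([.5300,.3073,.038],.157)
E
```

```text
t: 17.83
tcp_pos: [0.5292, 0.3064, 0.1021]
tool_rot: [0.459, 0.538, -0.461, 0.537]
force: [0.7, 0.2, 0.3]
finger_gap: 0.997
t 17.83 tcp [0.5292 0.3064 0.1021] gap 0.997 F [0.7 0.2 0.3] q1,q6 [0.34 0.19]
axes [[-0.003, 0.988, 0.154], [-0.001, 0.154, -0.988], [-1.0, -0.003, 0.001]]
lin cm [ 6.41  0.11 -0.09]
jaw heading 0.155
twist -0.002
```

```bash
python3 -m jog '{"linear":[[1.5,0,-0.1],[3,0,-0.1],[4.5,0,-0.1],[5.8,0,-0.1],[6.4,0,-0.1],[6.4,0,-0.1],[6.4,0,-0.1],[6.4,0,-0.1]],"twist":[0,0,0,0,0,0,0,0],"claw":[1,1,1,1,1,1,1,1]}'
python3 - <<'E'
from h import *
goal([.5300,.3073,.038],.157)
E
```

```text
t: 18.5
tcp_pos: [0.5302, 0.3095, 0.0401]
tool_rot: [0.46, 0.537, -0.459, 0.538]
force: [0.0, 1.3, 0.6]
finger_gap: 1.004
t 18.5 tcp [0.5302 0.3095 0.0401] gap 1.004 F [0.  1.3 0.6] q1,q6 [0.35 0.19]
axes [[0.002, 0.988, 0.156], [0.001, 0.156, -0.988], [-1.0, 0.002, -0.0]]
lin cm [ 0.21 -0.06  0.21]
jaw heading 0.157
twist -0.0
```

```bash
python3 -m jog '{"linear":[[0.2,-0.05,0.2],[0.2,-0.05,0.2],[0.2,-0.05,0.2],[0.2,-0.05,0.2],[0.2,-0.05,0.2],[0.2,-0.05,0.2],[0.2,-0.05,0.2],[0.2,-0.05,0.2]],"twist":[0,0,0,0,0,0,0,0],"claw":[1,1,0.6,0.4,0.2,0.2,0.2,0.2]}' 60
python3 - <<'E'
from h import *
goal([.5300,.3073,.038],.157)
E
```

```text
t: 19.17
tcp_pos: [0.5297, 0.3074, 0.0383]
tool_rot: [0.46, 0.537, -0.459, 0.538]
force: [-0.9, -1.0, 6.2]
finger_gap: 0.733
t 19.17 tcp [0.5297 0.3074 0.0383] gap 0.733 F [-0.9 -1.   6.2] q1,q6 [0.34 0.19]
axes [[0.001, 0.988, 0.156], [0.0, 0.156, -0.988], [-1.0, 0.001, -0.0]]
lin cm [0.03 0.02 0.02]
jaw heading 0.157
twist 0.0
```

```bash
python3 -m jog '{"linear":[[-0.5,0,0],[-1.2,0,0],[-2,0,0],[-3.5,0,0],[-6,0,0],[-9,0,0],[-10,0,0],[-10,0,0]],"twist":[0,0,0,0,0,0,0,0],"claw":[0.2,0.2,0.2,0.2,0.2,0.2,0.2,0.2]}'
python3 - <<'E'
from h import *
goal([.5769,-.1528,.138],.157)
s=snap('side','side10.png')
b=cv2.resize(s['pixels'][90:200,270:380,::-1],None,fx=5,fy=5,interpolation=cv2.INTER_CUBIC)
cv2.imwrite('pics/z18.png',b)
E
```

```text
t: 19.83
tcp_pos: [0.5311, 0.3081, 0.1406]
tool_rot: [0.461, 0.537, -0.457, 0.539]
force: [0.2, 0.2, -4.2]
finger_gap: 0.732
t 19.83 tcp [0.5311 0.3081 0.1406] gap 0.732 F [ 0.2  0.2 -4.2] q1,q6 [0.34 0.19]
axes [[0.006, 0.988, 0.157], [0.002, 0.157, -0.988], [-1.0, 0.006, -0.001]]
lin cm [ 0.18 -2.69 46.24]
jaw heading 0.157
twist 0.0
```

View pics/z18.png

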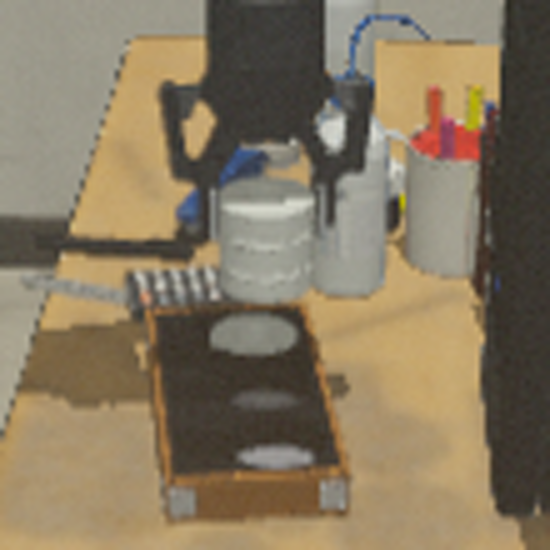

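The tall collar is held and upright. The narrow one is still in its well at crop (253,333), and the middle and near wells are empty. Carrying it over.

```bash
python3 -m jog '{"linear":[[0,-0.2,3],[0,-0.4,7],[0,-0.6,11],[0,-0.9,15],[0,-1.1,19],[0,-1.3,23],[0,-1.6,27],[0,-1.8,31],[0,-2.1,35],[0,-2.3,39],[0,-2.5,43],[0,-2.7,45.5],[0,-2.7,46.2],[0,-2.7,46.2],[0,-2.7,46.2]],"twist":[0,0,0,0,0,0,0,0,0,0,0,0,0,0,0],"claw":[0.2,0.2,0.2,0.2,0.2,0.2,0.2,0.2,0.2,0.2,0.2,0.2,0.2,0.2,0.2]}'
python3 - <<'E'
from h import *
goal([.5769,-.1528,.120],.157)
s=snap('side','side11.png')
b=cv2.resize(s['pixels'][190:300,280:390,::-1],None,fx=5,fy=5,interpolation=cv2.INTER_CUBIC)
cv2.imwrite('pics/z19.png',b)
E
```

```text
t: 21.13
tcp_pos: [0.5732, -0.1523, 0.1355]
tool_rot: [0.459, 0.539, -0.46, 0.536]
force: [1.2, 0.6, -3.7]
finger_gap: 0.735
t 21.13 tcp [ 0.5732 -0.1523  0.1355] gap 0.735 F [ 1.2  0.6 -3.7] q1,q6 [-0.45 -0.6 ]
axes [[-0.004, 0.988, 0.155], [0.003, 0.155, -0.988], [-1.0, -0.004, -0.003]]
lin cm [1.55 0.36 0.11]
jaw heading 0.156
twist -0.001
```

View pics/z19.png

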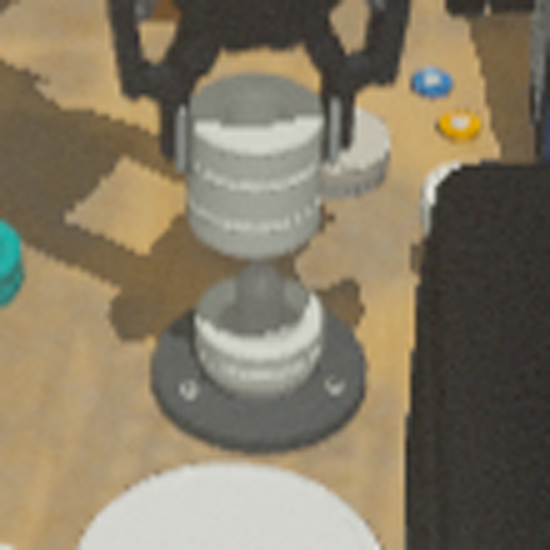

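```bash
python3 -m jog '{"linear":[[0.5,0.35,0.1],[1.5,0.35,0.1],[2.3,0.35,0.1],[2.3,0.35,0.1],[2.3,0.35,0.1]],"twist":[0,0,0,0,0],"claw":[0.2,0.2,0.2,0.2,0.2]}'
python3 - <<'E'
from h import *
goal([.5769,-.1528,.100],.157)
s=snap('side','side12.png')
b=cv2.resize(s['pixels'][190:300,280:390,::-1],None,fx=5,fy=5,interpolation=cv2.INTER_CUBIC)
cv2.imwrite('pics/z20.png',b)
E
```

```text
t: 21.6
tcp_pos: [0.5777, -0.1526, 0.1131]
tool_rot: [0.459, 0.539, -0.459, 0.537]
force: [-0.1, 0.2, -2.8]
finger_gap: 0.735
t 21.6 tcp [ 0.5777 -0.1526  0.1131] gap 0.735 F [-0.1  0.2 -2.8] q1,q6 [-0.45 -0.6 ]
axes [[-0.003, 0.988, 0.157], [0.001, 0.157, -0.988], [-1.0, -0.002, -0.002]]
lin cm [ 1.31 -0.08  0.01]
jaw heading 0.158
twist 0.001
```

View pics/z20.png

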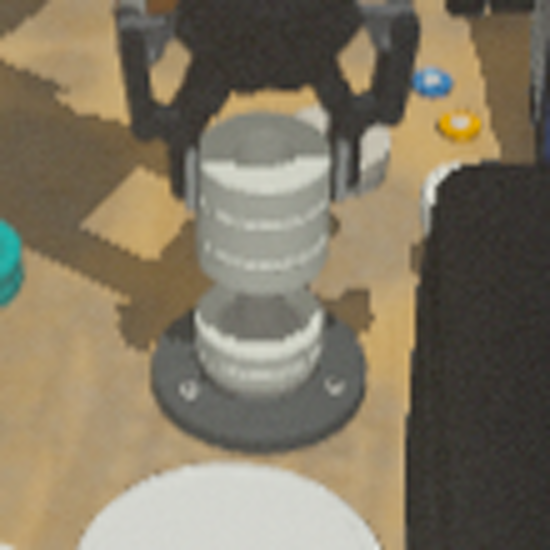

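Aligned within about 1 mm. Entering slowly, with the correction.

```bash
python3 -m jog '{"linear":[[0.3,-0.1,0],[0.6,-0.1,0],[0.9,-0.1,0],[1.2,-0.1,0],[1.5,-0.1,0],[1.5,-0.1,0],[1.5,-0.1,0]],"twist":[0,0,0,0,0,0,0],"claw":[0.2,0.2,0.2,0.2,0.2,0.2,0.2]}'
python3 - <<'E'
from h import *
goal([.5769,-.1528,.0743],.157)
E
```

```text
t: 22.23
tcp_pos: [0.5773, -0.1538, 0.099]
tool_rot: [0.459, 0.538, -0.459, 0.537]
force: [0.7, -0.4, -4.2]
finger_gap: 0.734
t 22.23 tcp [ 0.5773 -0.1538  0.099 ] gap 0.734 F [ 0.7 -0.4 -4.2] q1,q6 [-0.45 -0.6 ]
axes [[-0.001, 0.988, 0.156], [0.0, 0.156, -0.988], [-1.0, -0.0, -0.0]]
lin cm [ 2.47 -0.03 -0.11]
jaw heading 0.157
twist -0.0
```

```bash
python3 -m jog '{"linear":[[0.1,0,-0.1],[0.3,0,-0.1],[0.5,0,-0.1],[0.5,0,-0.1]],"twist":[0,0,0,0],"claw":[0.2,0.2,0.2,0.2]}';python3 -m jog '{"linear":[[0.2,0,0],[0.4,0,0],[0.6,0,0],[0.6,0,0]],"twist":[0,0,0,0],"claw":[0.2,0.2,0.2,0.2]}'
```

```text
t: 22.57
tcp_pos: [0.5771, -0.1527, 0.0939]
tool_rot: [0.459, 0.538, -0.459, 0.537]
force: [-0.1, 0.5, -5.2]
finger_gap: 0.734
t: 22.9
tcp_pos: [0.577, -0.1527, 0.0878]
tool_rot: [0.459, 0.538, -0.459, 0.537]
force: [0.1, 0.4, -2.8]
finger_gap: 0.734
```

```bash
python3 -m jog '{"linear":[[0.2,0,0],[0.4,0,0],[0.6,0,0],[0.6,0,0]],"twist":[0,0,0,0],"claw":[0.2,0.2,0.2,0.2]}';python3 -m jog '{"linear":[[0.2,0,0],[0.4,0,0],[0.5,0,0],[0.5,0,0]],"twist":[0,0,0,0],"claw":[0.2,0.2,0.2,0.2]}'
```

```text
t: 23.23
tcp_pos: [0.577, -0.1527, 0.0818]
tool_rot: [0.459, 0.538, -0.459, 0.537]
force: [-0.0, -0.6, -3.9]
finger_gap: 0.734
t: 23.57
tcp_pos: [0.5772, -0.1528, 0.077]
tool_rot: [0.459, 0.538, -0.459, 0.537]
force: [0.3, 0.3, -3.5]
finger_gap: 0.733
```

```bash
python3 -m jog '{"linear":[[0.1,0,0],[0.2,0,0],[0.2,0,0]],"twist":[0,0,0],"claw":[0.2,0.2,0.2]}';python3 -m jog '{"linear":[[0.1,0,0],[0.1,0,0],[0.1,0,0]],"twist":[0,0,0],"claw":[0.2,0.2,0.2]}';python3 -m jog '{"linear":[[0.1,0,0],[0.1,0,0],[0.1,0,0]],"twist":[0,0,0],"claw":[0.2,0.2,0.2]}'
```

```text
t: 23.82
tcp_pos: [0.5773, -0.1528, 0.0752]
tool_rot: [0.459, 0.538, -0.459, 0.538]
force: [0.0, -0.1, -3.8]
finger_gap: 0.734
t: 24.07
tcp_pos: [0.5774, -0.1529, 0.0744]
tool_rot: [0.459, 0.538, -0.459, 0.538]
force: [-0.0, 0.2, -3.0]
finger_gap: 0.733
t: 24.32
tcp_pos: [0.5774, -0.1529, 0.0743]
tool_rot: [0.459, 0.537, -0.459, 0.538]
force: [-2.7, 1.1, 5.0]
finger_gap: 0.734
```

Contact came at TCP z = 74.3 mm, exactly as predicted. Press slightly, then open and retreat.

```bash
python3 -m jog '{"linear":[[0.05,0,0],[0,0,0],[0,0,0],[0,0,0],[0,0,0],[0,0,0],[-1,0,0],[-3,0,0],[-6,0,0],[-9,0,0],[-11,0,0],[-11,0,-4],[-11,0,-8],[-11,0,-12],[-11,0,-16],[-11,0,-16]],"twist":[0,0,0,0,0,0,0,0,0,0,0,0,0,0,0,0],"claw":[0.2,0.2,0.5,0.8,1,1,1,1,1,1,1,1,1,1,1,1]}'
python3 - <<'E'
from h import *
s=snap('side','side13.png');t=snap('top','top13.png')
b=cv2.resize(s['pixels'][190:300,280:390,::-1],None,fx=5,fy=5,interpolation=cv2.INTER_CUBIC)
cv2.imwrite('pics/z21.png',b)
for h in (175,185,195): fitc(t,361,186,15,.108,h)
print([proj(s,[.5791,-.153,z]) for z in(.02,.044,.108)])
print(manip.sense()['force'])
E
```

```text
t: 25.65
tcp_pos: [0.5494, 0.0118, 0.1839]
tool_rot: [0.458, 0.541, -0.457, 0.537]
force: [-0.9, -0.1, 0.7]
finger_gap: 0.999
175 c [ 0.5785 -0.153 ] r 0.0314 bbox ctr [ 0.5787 -0.1527] ext [0.0634 0.0621]
175 c [ 0.5792 -0.1538] r 0.013 bbox ctr [ 0.5779 -0.1531] ext [0.028  0.0279]
185 c [ 0.5783 -0.1529] r 0.0309 bbox ctr [ 0.5785 -0.1529] ext [0.0618 0.0615]
185 c [ 0.5792 -0.1537] r 0.0136 bbox ctr [ 0.5779 -0.1531] ext [0.029  0.0289]
195 c [ 0.5783 -0.1529] r 0.0305 bbox ctr [ 0.5782 -0.1529] ext [0.0613 0.0605]
195 c [ 0.579  -0.1537] r 0.0142 bbox ctr [ 0.5779 -0.1529] ext [0.0301 0.0305]
[array([331.26486864, 259.70560426]), array([331.40980677, 252.55275278]), array([331.8151952 , 232.46314285])]
[ 0.22710766  0.39038182 -0.26052307]
```

View pics/z21.png

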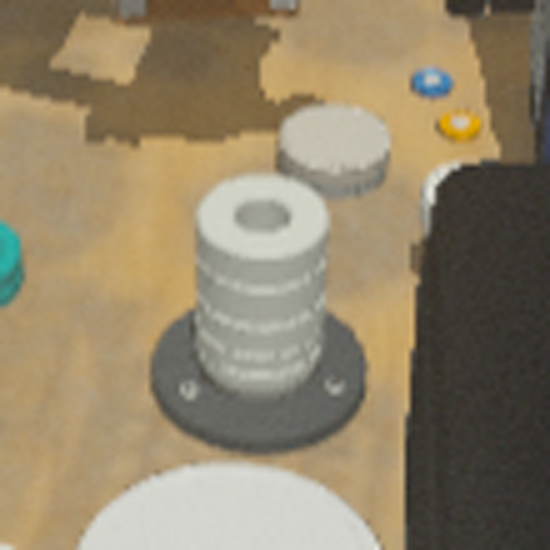

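View pics/top13.png

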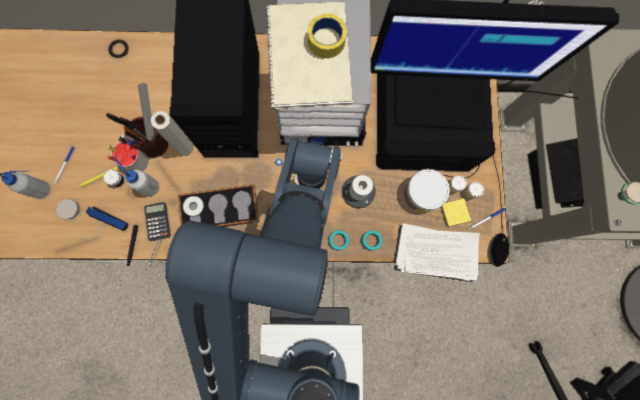

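Both collars are seated. In the side view the tall one's top face is at crop (262,217), against a predicted (261,215). The narrow collar is still in its well at (193,206), the tub and tin are where they were, and the gripper is clear. The arm hides the pot in the top view. Handing in.

```bash
python3 -c "
from station import manip
print(manip.sign_off())"
```

```text
the job is handed in; nothing more can be done
None
```

The job is done and handed in at about 26 s of the 64 s allowed. I pinched the wide-bored flat collar out of its well, set it on the desk and regrasped it round the outside. I then lowered it by hand onto the seat and lowered the tall collar by hand onto it.

**Checks that agreed**
- **Flat collar:** it touched the seat at TCP z = 24.9 mm, where 24.8 mm was expected. In the top view it lay at (0.577, −0.152), concentric with the spindle.
- **Tall collar:** it touched down at 74.3 mm, exactly as expected. Its top face measured (0.578, −0.153) with a radius of 31 mm at 108 mm height, and in the side view it was within about half a pixel of where it should be.
- **Forces:** no reading passed 17 N, and that was a brief press when setting the flat collar on the desk.
- **Everything else:** the narrow collar is still in its well. The tub, tin and turquoise rings looked unmoved, and the gripper was open and clear.

**Checks that were incomplete or disagreed**
- The two cameras differ by about 2 mm in x. I allowed for that, and the contact heights bear it out.
- The arm hid the pot in the last top view and only its edge shows in the side view. It looked unmoved there.

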